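# Lean the slate price sign on the counter easel

### The job

Take the slate price sign with the dark wooden frame out of the sign rack and put it on display on the counter easel: foot on the ledge behind the lip, centred, painted side facing out, leaning back flat against the backrest from its foot up. The ledge may be clamped at any of its heights, so slope the sign like the backrest and feel for the ledge: keep hold until the sign rests on it, neither dropping it nor bearing down hard, then let go. Leave the easel, the other sign, the vase, the ribbon reel and the secateurs where they stand.

Things in the scene. Friction and masses are not known exactly. Their poses are not given: they have to be found in the camera images.
- slate_sign: The sign to display: dark slate with a cream painted flower in a dark brown wooden frame, a flat plate 12 mm thick, 130 mm wide, 190 mm tall, 0.25 to 0.5 kg, its foot rail heaviest. Origin: centre of its foot (bottom) edge, mid-thickness. Axes: x out of the painted face, y across, z up to the top edge at 190 mm. Starts upright in one of the rack's two slots.
- slate_sign_face (a point): Centre of the slate sign's painted face: 6 mm ahead (sign x) and 95 mm up (sign z) from the foot edge's centre; same axes as the sign.
- white_sign: The other sign, to be left in the rack: pale pink board with a red flower in a white frame, same size, origin and axes as the slate sign. Stands upright in the other slot.
- rack: Wooden sign rack fixed to the bench, 200 mm (x) by 164 mm (y). Two upright slots along its y, centred 45 mm either side of the origin in x, 16 mm wide, 148 mm long, floor 12 mm and sides 52 mm above the bench; end cheeks 58 mm high. Origin: centre of its underside. Its x points away from the robot, give or take its yaw; the signs' painted faces look that way.
- easel: Loose counter easel, dark steel foot frame 210 x 146 mm and 16 mm high on rubber pads, about 1.8 kg in all; it slides if pushed with some 10 N or more. Origin on the bench, 25 mm ahead of the foot frame's middle and 20 mm behind the backrest hinge; x points out of the display side (away from the robot, give or take its yaw), y along the hinge, z up.
- backrest (a point): Middle of the lower edge of the easel's backrest, on its front face, at the hinge (20 mm ahead of and 26 mm above the easel's origin). Axes: x straight out of the backrest's front face, y across it, z up the slope. The backrest is a light wood frame 106 mm wide, 10 mm thick, 145 mm long up the slope: the seated sign stands taller, so a finger has room behind its top edge.
- ledge_low (a point): Point on the backrest's front face 12 mm up the slope, axes as backrest: the ledge's top when clamped lowest. The ledge, 130 mm wide, stands square out of the backrest, clamped firmly anywhere from here to 30 mm farther up; its height is not measured. Top: grippy black rubber strip giving 1 mm per 10 N. Room of 22 mm between backrest and a lip 10 mm high, 5 mm thick on its outer edge.
- easel_back (a joint): Lean of the backrest from upright, rad (0.40 to 0.60), the top tipping back towards the robot; held by tight clamps.
- vase: Blue ceramic vase, 84 mm wide, 130 mm tall; a bystander. Origin: centre of its underside.
- ribbon_reel: Reel of red ribbon with white flanges lying flat, 96 mm across, 40 mm high; a bystander. Origin: centre of its underside.
- secateurs: Secateurs with red handles lying on the bench, 180 mm long, 18 mm high; a bystander. Origin: near the middle of their length, underneath.

How it is judged:
On the way, in this order (a step that is already met when the one before it is completed fails the run):
1. the slate sign is lifted clear of the rack (z of slate_sign in the frame of rack above 0.065 m and contact force between slate_sign and the fingers above 1 N), for 0.1 s.
2. still held, the sign's foot rests on the ledge behind the lip, the sign sloping like the backrest (contact force between slate_sign and easel above 1 N and contact force between slate_sign and the fingers above 1 N and x of slate_sign in the frame of backrest between -0.002 and 0.022 m and z of slate_sign in the frame of backrest below 0.05 m and angle between the z axis of slate_sign and the z axis of backrest, either way round below 0.15 rad), for 0.1 s.
At the end, for the whole second after the job is handed in: The slate sign stands released and still on the ledge behind the lip, painted face out, flat on the backrest (within 0.06 rad, face 7-17 mm off it), square within 0.08 rad, centred within 20 mm; easel moved under 40 mm, other sign, vase, reel, secateurs under 30 mm (angle between the z axis of slate_sign and the z axis of backrest, either way round below 0.06 rad and angle between the y axis of slate_sign and the y axis of backrest, either way round below 0.08 rad and x of slate_sign_face in the frame of backrest between 0.007 and 0.017 m and x of slate_sign in the frame of backrest below 0.012 m and z of slate_sign in the frame of backrest between 0.006 and 0.05 m and y of slate_sign in the frame of backrest between -0.02 and 0.02 m and contact force between slate_sign and easel above 0.5 N and contact force between slate_sign and the fingers below 0.1 N and linear speed of slate_sign below 0.02 m/s and distance of easel from where it was at the start of the episode below 0.04 m and distance of each of white_sign, vase, ribbon_reel, secateurs from where it was at the start of the episode below 0.03 m); the robot touches nothing.
It fails at once if the sign is dropped, rammed or pressed against the easel with more than 30 N (contact force between slate_sign and easel above 30 N).
It fails at once if the easel is shoved more than 40 mm (distance of easel from where it was at the start of the episode above 0.04 m).
It fails at once if the other sign is pulled out or knocked (distance of white_sign from where it was at the start of the episode above 0.03 m).
It fails at once if the vase, reel or secateurs are pushed away (distance of any of vase, ribbon_reel, secateurs from where it was at the start of the episode above 0.03 m).
It also fails if it takes over 48 s, if anything falls off the work surface, if the arm or the gripper's body presses on something with over 40 N, if the wrist force passes 120 N, or if a joint passes its speed limit or range.

### The arm

A 6-joint arm with a two-finger parallel gripper is mounted at the origin on the work surface. World frame = base frame: x ahead of the robot, y to its left, z up, the work surface at z = 0. Lengths are in m, angles in rad, forces in N, time in s.
With the tool pointing down it reaches from about 0.275 to 0.875 m from the base axis. Payload 12.5 kg.
Tool frame: the origin (TCP) lies midway between the tips of the shut fingers; the grasp point (between the pads) lies 19 mm behind it; x points along the fingers, y is the direction in which the jaws open and shut, and the axes are right-handed (so a half turn about x gives the same grasp; the last joint's range is limited). The gripper opens to 85 mm and grips with 20 to 120 N. Pads are 22 mm wide; open, the fingers measure 114 mm over their backs; the gripper's body (76 mm by 85 mm) begins 54 mm behind the grasp point. The pads swing forward as they close: fully open they stand 13 mm farther back than shut.
Start: joints at [-1.251, 0.351, 1.652, -0, 1.139, -0.085], TCP at [0.217, -0.506, 0.231] pointing down, gripper open.
Joint ranges: [-2.75, 2.75], [-0.79, 2.1], [0.01, 2.65], [-1.57, 4.71], [0.07, 3.14], [-2.87, 2.87]. Speed limits (rad/s): [2.22, 2.22, 2.79, 3.14, 3.14, 3.14].

### API

Orientations are given as a unit quaternion [x, y, z, w].
In Python, from station import env gives the robot as it stands.
- The arm moves only by the shell command python3 -m pendant 'ROWS' [FORCE]. ROWS is JSON, a list of rows, each an object with "dp": the shift along the tool's x, y, z in m, a list of three; "turn": the turn, a rotation vector about the tool's x, y, z in degrees, a list of three; "fingers": the closure, from 0 (fully open) to 1 (shut). In form: [{"dp": [tx, ty, tz], "turn": [wx, wy, wz], "fingers": fingers}, ...]. A call has 1 to 8 rows; each row is the pose to reach, as a shift and turn from the pose commanded when the call began, along the tool's axes at that moment; what a row does not reach only later rows make up. A row lasts 1/8 s, in which the tool goes at most 62.5 mm and 10.7 degrees, less where a joint would pass 70% of its speed; a pose out of reach is approached as far as the arm can. A call with a gripper value outside its range is refused whole. The fingers move at their own pace and stop on an object; FORCE is the grip in N (left out, the last holds). Time passes only in rows, so rows that repeat a pose let the fingers close. It gives the time, the measured TCP pose, the force and the opening at its end, in the units of the state.
- env.get_obs(): the state, without advancing time (a new reading comes with each control period).
- env.get_image(name): name is "scene" or "top"; returns a dict with "pixels" (400x640x3 uint8, red, green, blue), "depth" (400x640 float32, m along the optical axis (not along the pixel's ray), 0 where there is no reading), "camera_matrix" (3x3 intrinsics, pixels), "xyz" and "orientation" of the camera in the world. Camera axes: x right, y up, looking along -z (the intrinsics and any distortion apply to the point x, -y, -z); pixel columns grow to the right and rows downward; lengths in m; the calibration is good to about 2 mm. A picture is of the moment at which its call begins.
- env.sign_off(): hands the job in, once; it reports no verdict.
The state is a dict: "time": time; "joint_pos": joint angles; "qd": joint speeds; "joint_efforts": joint torques, N m; "position": TCP position; "ee_rot": TCP orientation; "contact_force": force on the tool from outside, world axes, zero at the start; "wrist_torque": the same for the moment, N m; "finger_gap": finger opening in m.
Only numpy, scipy, OpenCV 4.12 (cv2) and the standard library are available. Lean on these libraries where they do the work, as an engineer would, in place of code of your own. Each camera call takes 0.05 s, during which the arm holds its last target. There are 200 camera calls.

## Working session

There is one attempt and no reset: what is moved stays moved. The work goes in short steps, Python scripts to look and compute and a shell command to move; the robot and the scene stay as the last step left them, time stands still between calls to the robot, and variables do not carry over. Pictures are saved under pics/ and viewed, about 8 in all and at most 12, crops included, and the job is handed in when it is done.

```bash
mkdir -p pics; cat > h.py <<'E'
import numpy as np,cv2
from scipy.spatial.transform import Rotation as R
from station import env
def snap(name,fn=None):
    d=env.get_image(name)
    if fn: cv2.imwrite('pics/'+fn,d['pixels'][:,:,::-1])
    K=np.array(d['camera_matrix']);v,u=np.mgrid[0:400,0:640]
    z=d['depth'];P=np.stack([(u-K[0,2])/K[0,0]*z,-(v-K[1,2])/K[1,1]*z,-z],-1)
    q=R.from_quat(d['orientation'])
    W=P@q.as_matrix().T+np.array(d['xyz']);W[z<=0]=np.nan
    return d['pixels'],W,d
E
ls; python3 - <<'E'
from h import *
for n in('scene','top'):
    p,W,d=snap(n,n+'1.png');print(n,d['xyz'],d['orientation'],d['camera_matrix'])
    np.savez('pics/%s1.npz'%n,p=p,W=W)
print(env.get_obs())
E
```

```text
h.py
pics
scene [ 0.84238459 -0.38712378  0.94763229] [0.23147909 0.07080296 0.25895686 0.93506455] [[492.42535181   0.         319.02441199]
 [  0.         492.42535181 196.3610672 ]
 [  0.           0.           1.        ]]
top [ 0.4613897  -0.0098123   0.81381256] [-0.06930199  0.04787238  0.71250928 -0.69658883] [[375.16477032   0.         318.46757879]
 [  0.         375.16477032 198.72965552]
 [  0.           0.           1.        ]]
{'time': 0.1, 'joint_pos': array([-1.25060203e+00,  3.51181993e-01,  1.65234333e+00,  2.01293212e-05,
        1.13911535e+00, -8.45969497e-02]), 'qd': array([-0.00073551, -0.00157923, -0.00167319,  0.00062552, -0.00138513,
        0.00086814]), 'joint_efforts': array([ 2.49434797e-04, -5.06833041e+01, -2.91873604e+01, -8.84648966e-05,
        2.63368063e-03, -1.43898035e-05]), 'position': array([ 0.21654151, -0.50525906,  0.23081883]), 'ee_rot': array([-0.69263657, -0.142506  ,  0.69271083, -0.14176856]), 'contact_force': array([0.34660763, 1.41818776, 0.42262897]), 'wrist_torque': array([-0.0438627 ,  0.05690563, -0.00363838]), 'finger_gap': 0.08562971092671004}
```

View pics/scene1.png

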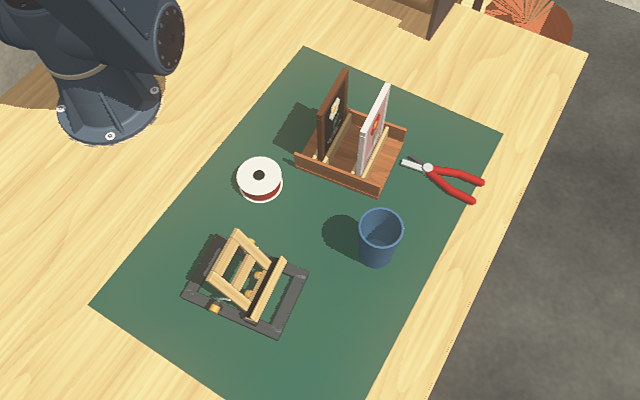

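View pics/top1.png

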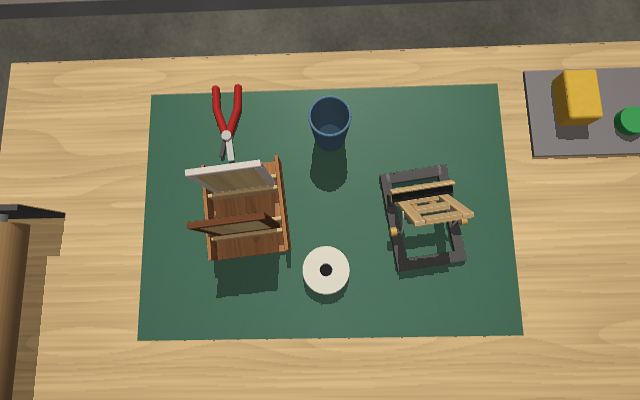

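Both views show the same layout. The slate sign is in the near slot (top ≈ (235,225), scene ≈ (335,115)) and the white sign is in the far slot. The easel is at top ≈ (425,215), with the reel at (326,270), the vase at (330,120) and the secateurs at (227,120). Next I'll measure the sign and the backrest.

```bash
python3 - <<'E'
from h import *
D={n:np.load('pics/%s1.npz'%n) for n in('scene','top')}
def fit(P):
    for k in range(6):
        c=P.mean(0);n=np.linalg.svd(P-c,full_matrices=False)[2][2]
        r=(P-c)@n;P=P[abs(r)<max(2*np.std(r),.0015)]
    return c,n*np.sign(n[0]),P
for n in D:
    p,W=D[n]['p'].astype(int),D[n]['W']; print(n)
    # slate & white sign: image boxes
    box={'scene':(slice(60,180),slice(300,400)),'top':(slice(150,250),slice(180,300))}[n]
    q=W[box].reshape(-1,3);c=p[box].reshape(-1,3);m=np.nan_to_num(q[:,2])>.075;q,c=q[m],c[m]
    br=c.sum(1)>360 # pale
    print('allz',q[:,2].max())
    for nm,mm in (('hi z>.19',q[:,2]>.19),):
        t=q[mm];
        from itertools import groupby
        med=(t[:,0].min()+t[:,0].max())/2
        for s in (t[t[:,0]<med],t[t[:,0]>=med]):
            cc=s.mean(0);l=np.linalg.svd(s[:,:2]-cc[:2],full_matrices=False)[2][0];y=(s[:,:2]-cc[:2])@l
            print('top edge',len(s),cc.round(4),'ends',(cc[:2]+l*y.min()).round(4),(cc[:2]+l*y.max()).round(4),'yaw deg',np.degrees(np.arctan(-l[0]/l[1])).round(2),'z',np.percentile(s[:,2],[5,50,95]).round(4), 'x spread',np.percentile((s[:,:2]-cc[:2])@[l[1],-l[0]],[2,98]).round(4))
    # slate bodies: plane
    s=q[(q[:,0]<np.median(q[:,0]) if False else q[:,0]<med-.0)]
    c0,nn,P=fit(s);print('slate plane',c0.round(4),nn.round(3),len(P),len(s))
    # easel: wood
    box={'scene':(slice(220,345),slice(175,315)),'top':(slice(160,280),slice(375,480))}[n]
    q=W[box].reshape(-1,3);c=p[box].reshape(-1,3)
    m=(c[:,0]>150)&(c[:,0]-c[:,2]>45)&(np.nan_to_num(q[:,2])>.03)
    q=q[m];print('wood',len(q),q.min(0).round(3),q.max(0).round(3))
    c0,nn,P=fit(q[q[:,2]>.075]);print('backrest',c0.round(4),nn.round(3),len(P),'lean',np.arcsin(nn[2]).round(3),'yaw',np.degrees(np.arctan2(nn[1],nn[0])).round(2))
    yv=np.array([-nn[1],nn[0],0]);yv/=np.linalg.norm(yv);up=np.cross(nn,yv)
    a=(q-c0)@np.c_[nn,yv,up];
    on=abs(a[:,0])<.004
    print(' y range',np.percentile(a[on,1],[1,99]).round(4),' up',np.percentile(a[on,2],[1,99]).round(4),'top pt',(c0+up*np.percentile(a[on,2],99)+yv*np.percentile(a[on,1],[1,99]).mean()).round(4))
    lp=(a[:,0]>.015)&(a[:,0]<.035)
    print(' lip pts',lp.sum(),np.percentile(a[lp],[2,50,98],axis=0).round(4))
E
```

```text
scene
allz 0.20562100257439997
top edge 423 [0.5342 0.1561 0.2003] ends [0.5267 0.2256] [0.5408 0.0952] yaw deg 6.19 z [0.1926 0.2012 0.2034] x spread [-0.005   0.0067]
top edge 421 [0.6235 0.1629 0.2006] ends [0.63   0.1023] [0.6161 0.2332] yaw deg 6.04 z [0.1929 0.2012 0.2039] x spread [-0.0066  0.0053]
slate plane [0.5371 0.1587 0.1454] [ 0.994  0.108 -0.006] 1013 1406
wood 2898 [ 0.516 -0.289  0.035] [ 0.623 -0.134  0.159]
backrest [ 0.5515 -0.211   0.1205] [0.893 0.121 0.433] 1321 lean 0.448 yaw 7.69
 y range [-0.0506  0.0545]  up [-0.0823  0.041 ] top pt [ 0.5337 -0.2115  0.1575]
 lip pts 585 [[ 0.0217 -0.0613 -0.0902]
 [ 0.0268 -0.0015 -0.078 ]
 [ 0.0287  0.0632 -0.0697]]
top
allz 0.20514653340881484
top edge 625 [0.5322 0.1612 0.2008] ends [0.525 0.227] [0.5391 0.098 ] yaw deg 6.23 z [0.1946 0.2013 0.203 ] x spread [-0.0063  0.0054]
top edge 643 [0.6212 0.1688 0.2004] ends [0.614  0.2339] [0.6282 0.105 ] yaw deg 6.29 z [0.1927 0.2013 0.2033] x spread [-0.0068  0.005 ]
slate plane [0.5287 0.1601 0.1616] [ 0.994  0.112 -0.017] 858 1195
wood 1634 [ 0.513 -0.287  0.039] [ 0.622 -0.132  0.159]
backrest [ 0.5502 -0.2064  0.1233] [0.891 0.121 0.437] 693 lean 0.453 yaw 7.72
 y range [-0.052   0.0515]  up [-0.0874  0.0377] top pt [ 0.5339 -0.2089  0.1571]
 lip pts 282 [[ 0.023  -0.0615 -0.093 ]
 [ 0.0265  0.0001 -0.0777]
 [ 0.0275  0.0627 -0.0729]]
```

```bash
cat >> h.py <<'E'
def frame(x,y):
    x=np.array(x,float);x/=np.linalg.norm(x);y=np.array(y,float);y-=x*(x@y);y/=np.linalg.norm(y);return np.c_[x,y,np.cross(x,y)]
A=np.radians
def yawv(d): return np.array([np.cos(A(d)),np.sin(A(d)),0])
# backrest frame
yb,lean=7.7,.450
n=yawv(yb)*np.cos(lean)+np.array([0,0,np.sin(lean)]);yB=np.array([-np.sin(A(yb)),np.cos(A(yb)),0]);up=np.cross(n,yB)
B=np.c_[n,yB,up]
OB=((np.array([.5515,-.211,.1205])-.104*up+.0015*yB)+(np.array([.5502,-.2064,.1233])-.1072*up))/2
def go(p,Rg,p0=None,R0=None):
    o=env.get_obs();p0=o['position'] if p0 is None else p0;R0=R.from_quat(o['ee_rot']).as_matrix() if R0 is None else R0
    print('dp mm',(R0.T@(np.array(p)-p0)*1e3).round(1),'turn',np.degrees(R.from_matrix(R0.T@Rg).as_rotvec()).round(2))
E
python3 - <<'E'
from h import *
print('OB',OB,'up',up)
o=env.get_obs();R0=R.from_quat(o['ee_rot']).as_matrix();print(R0.round(3))
for s in(1,-1): go([.533,.1615,.30],frame([0,0,-1],s*yawv(6.2)))
E
```

```text
OB [ 0.59626771 -0.20180246  0.02681279] up [-0.43104354 -0.05827937  0.9004471 ]
[[-0.     0.394 -0.919]
 [ 0.001 -0.919 -0.394]
 [-1.    -0.001 -0.   ]]
dp mm [ -68.6 -488.3 -553.5] turn [-7.301e+01 -4.000e-02  5.000e-02]
dp mm [ -68.6 -488.3 -553.5] turn [1.0699e+02 5.0000e-02 5.0000e-02]
```

```bash
python3 -m pendant '[{"dp":[-0.06,-0.03,-0.03],"turn":[-9,0,0],"fingers":0},{"dp":[-0.07,-0.07,-0.08],"turn":[-18,0,0],"fingers":0},{"dp":[-0.07,-0.11,-0.125],"turn":[-25,0,0],"fingers":0},{"dp":[-0.07,-0.15,-0.17],"turn":[-32,0,0],"fingers":0},{"dp":[-0.07,-0.19,-0.215],"turn":[-40,0,0],"fingers":0},{"dp":[-0.07,-0.23,-0.26],"turn":[-47,0,0],"fingers":0},{"dp":[-0.07,-0.27,-0.305],"turn":[-54,0,0],"fingers":0},{"dp":[-0.07,-0.31,-0.35],"turn":[-60,0,0],"fingers":0}]'; python3 - <<'E'
from h import *
go([.533,.1615,.30],frame([0,0,-1],yawv(6.2)))
E
```

```text
time: 1.1
position: [0.4166, -0.0808, 0.3013]
ee_rot: [0.528, 0.47, -0.528, 0.47]
contact_force: [0.8, -1.2, 0.7]
finger_gap: 0.0853
dp mm [   1.3   87.8 -254. ] turn [-1.28e+01  1.00e-02 -1.00e-02]
```

```bash
python3 -m pendant '[{"dp":[0,0.018,-0.052],"turn":[-4,0,0],"fingers":0},{"dp":[0,0.036,-0.104],"turn":[-8,0,0],"fingers":0},{"dp":[0,0.054,-0.156],"turn":[-12,0,0],"fingers":0},{"dp":[0,0.072,-0.208],"turn":[-12.8,0,0],"fingers":0.2},{"dp":[0.001,0.088,-0.254],"turn":[-12.8,0,0],"fingers":0.2},{"dp":[0.02,0.088,-0.254],"turn":[-12.8,0,0],"fingers":0.2},{"dp":[0.02,0.088,-0.254],"turn":[-12.8,0,0],"fingers":0.2}]'; python3 - <<'E'
from h import *
go([.533,.1615,.164],frame([0,0,-1],yawv(6.2)))
p,W,d=snap('scene');cv2.imwrite('pics/a.png',cv2.resize(p[20:220,230:450,::-1],None,fx=2.5,fy=2.5))
E
```

```text
time: 1.98
position: [0.533, 0.1592, 0.2797]
ee_rot: [0.472, 0.526, -0.474, 0.525]
contact_force: [-0.1, -0.2, -0.4]
finger_gap: 0.0682
dp mm [115.7   0.7  -2.3] turn [-0.17  0.02  0.2 ]
```

View pics/a.png

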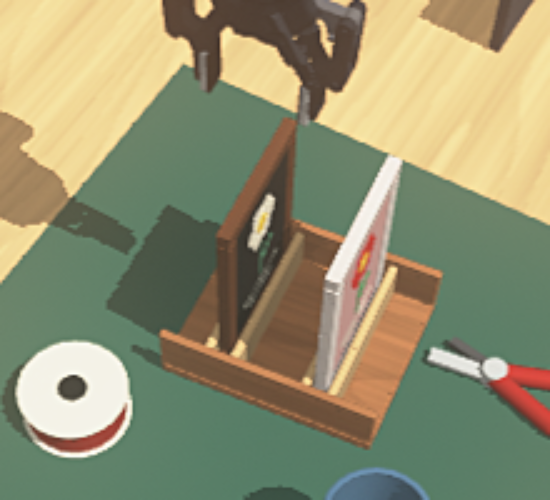

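The gripper is open and straddles the slate sign: the fingertips at crop (205,85) and (305,115) sit either side of its top edge. I'll go down and grip.

```bash
python3 -m pendant '[{"dp":[0.03,0,-0.002],"turn":[0,0,0],"fingers":0.2},{"dp":[0.06,0,-0.002],"turn":[0,0,0],"fingers":0.2},{"dp":[0.09,0,-0.002],"turn":[0,0,0],"fingers":0.2},{"dp":[0.116,0,-0.002],"turn":[0,0,0],"fingers":0.2},{"dp":[0.116,0,-0.002],"turn":[0,0,0],"fingers":0.5},{"dp":[0.116,0,-0.002],"turn":[0,0,0],"fingers":0.9},{"dp":[0.116,0,-0.002],"turn":[0,0,0],"fingers":1},{"dp":[0.116,0,-0.002],"turn":[0,0,0],"fingers":1}]' 70; python3 -m pendant '[{"dp":[0,0,0],"turn":[0,0,0],"fingers":1},{"dp":[0,0,0],"turn":[0,0,0],"fingers":1},{"dp":[-0.01,0,0],"turn":[0,0,0],"fingers":1},{"dp":[-0.02,0,0],"turn":[0,0,0],"fingers":1}]' 70
```

```text
time: 3.02
position: [0.534, 0.1611, 0.1668]
ee_rot: [0.474, 0.525, -0.473, 0.526]
contact_force: [-1.3, -0.8, 6.9]
finger_gap: 0.0112
time: 3.52
position: [0.5335, 0.161, 0.186]
ee_rot: [0.473, 0.525, -0.473, 0.525]
contact_force: [-0.3, -0.1, -5.1]
finger_gap: 0.0108
```

```bash
python3 -m pendant '[{"dp":[-0.03,0,0],"turn":[0,0,0],"fingers":1},{"dp":[-0.06,0,0],"turn":[0,0,0],"fingers":1},{"dp":[-0.09,0,0],"turn":[0,0,0],"fingers":1},{"dp":[-0.12,0,0],"turn":[0,0,0],"fingers":1},{"dp":[-0.15,0,0],"turn":[0,0,0],"fingers":1},{"dp":[-0.18,0,0],"turn":[0,0,0],"fingers":1},{"dp":[-0.18,0,0],"turn":[0,0,0],"fingers":1}]'; python3 - <<'E'
from h import *
def tgt(xb,zb,L=.155): return OB+n*xb+up*(zb+L)
Rg=frame(-up,n)
o=env.get_obs();print(o['position'],o['contact_force'],o['wrist_torque'])
print(tgt(.010,.12)); go(tgt(.010,.12),Rg)
for nm in('scene','top'):
    p,W,d=snap(nm,nm+'2.png');np.savez('pics/%s2.npz'%nm,p=p,W=W)
E
```

```text
time: 4.4
position: [0.534, 0.1611, 0.3675]
ee_rot: [0.474, 0.525, -0.472, 0.526]
contact_force: [-0.5, 1.1, -5.2]
finger_gap: 0.0113
[0.53402315 0.16114438 0.36749718] [-0.54651039  1.06504697 -5.20648617] [-0.00764287 -0.02026524 -0.03277873]
[ 0.48665401 -0.21662281  0.27878539]
dp mm [ 88.2 -86.9 370.8] turn [-1.68  0.36 25.54]
```

View pics/scene2.png

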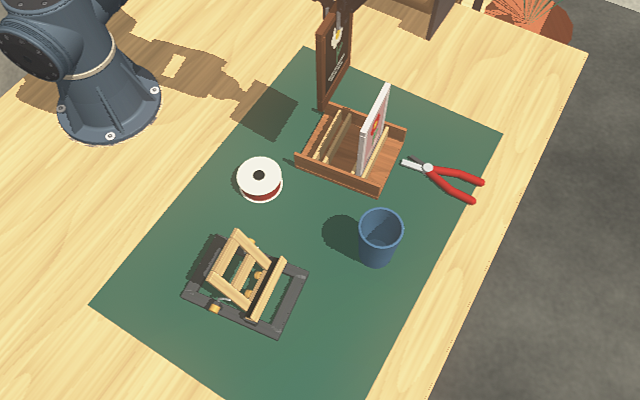

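The sign is held upright and clear of the rack at scene (335,60). Everything else is where it was. I'll carry it to a hover above the easel, sloped like the backrest.

```bash
python3 - <<'E'
from h import *
print(OB+n*.02+up*(.19+.155));go(OB+n*.02+up*(.19+.155),frame(-up,n))
E
```

```text
[ 0.46540425 -0.21949589  0.34616635]
dp mm [  18.3 -107.1  371.3] turn [-1.68  0.39 25.85]
```

```bash
python3 -m pendant '[{"dp":[0,-0.013,0.04],"turn":[-0.2,0,3.5],"fingers":1},{"dp":[0,-0.026,0.09],"turn":[-0.4,0.1,7],"fingers":1},{"dp":[0,-0.040,0.14],"turn":[-0.6,0.15,10.5],"fingers":1},{"dp":[0,-0.055,0.19],"turn":[-0.9,0.2,14],"fingers":1},{"dp":[0,-0.07,0.24],"turn":[-1.1,0.25,17.5],"fingers":1},{"dp":[0,-0.085,0.29],"turn":[-1.4,0.3,21],"fingers":1},{"dp":[0.01,-0.1,0.34],"turn":[-1.6,0.35,24.5],"fingers":1},{"dp":[0.018,-0.107,0.371],"turn":[-1.7,0.4,25.9],"fingers":1}]'; python3 -m pendant '[{"dp":[0,0,0],"turn":[0,0,0],"fingers":1}]'; cat > m.py <<'E'
from h import *
from sys import argv
o=env.get_obs();print('F',o['contact_force'].round(1),'T',o['wrist_torque'].round(2),'gap',o['finger_gap'])
Rt=R.from_quat(o['ee_rot']).as_matrix();a=(o['position']-OB)@B
print('TCP in backrest mm',(a*1e3).round(1),'tool rot err deg',np.degrees(R.from_matrix(Rt.T@frame(-up,n)).as_rotvec()).round(2))
print('up in tool',(Rt.T@up).round(3),'n in tool',(Rt.T@n).round(3),'y in tool',(Rt.T@yB).round(3))
for nm in('scene','top'):
    p,W,d=snap(nm,nm+argv[1]+'.png');np.savez('pics/%s%s.npz'%(nm,argv[1]),p=p,W=W)
    # points near held sign in tool frame (x down sign, y thickness, z across)
    q=((W-o['position'])@Rt).reshape(-1,3);c=p.reshape(-1,3).astype(int)
    s=(q[:,0]>.01)&(q[:,0]<.18)&(abs(q[:,1])<.02)&(abs(q[:,2])<.09)&(c.sum(1)<330)&(((q[:,0]<.1)|(W.reshape(-1,3)[:,2]>.1)))
    q=q[s]
    if len(q)<50: print(nm,'few',len(q));continue
    f=q[q[:,1]>0]
    k=lambda t,l,h:np.percentile(t,[l,h]).round(4)
    print(nm,len(q),'x',k(q[:,0],1,99),'z',k(q[:,2],1,99),'y',k(q[:,1],2,98))
    for g,t in(('front',f),('back',q[q[:,1]<0])):
        if len(t)>80:
            co=np.linalg.lstsq(np.c_[np.ones(len(t)),t[:,0],t[:,2]],t[:,1],rcond=None)[0];print('  ',g,len(t),'y=',co.round(4))
E
python3 m.py 3
```

```text
time: 5.5
position: [0.464, -0.2209, 0.3451]
ee_rot: [0.573, 0.415, -0.335, 0.622]
contact_force: [0.7, 0.9, -4.0]
finger_gap: 0.0111
time: 5.62
position: [0.4643, -0.2205, 0.3446]
ee_rot: [0.574, 0.415, -0.336, 0.621]
contact_force: [-0.8, 0.8, -4.4]
finger_gap: 0.0109
F [-0.8  0.8 -4.4] T [-0.08  0.72  0.02] gap 0.010904393024294372
TCP in backrest mm [ 18.2  -0.9 344.1] tool rot err deg [-0.23 -0.09  0.09]
up in tool [-1.    -0.002 -0.002] n in tool [-0.001  1.    -0.004] y in tool [ 0.002 -0.004 -1.   ]
scene 5558 x [0.0115 0.1525] z [-0.0632  0.0647] y [0.0012 0.0069]
   front 5490 y= [0.0037 0.0059 0.0005]
top 3465 x [0.0125 0.152 ] z [-0.0682  0.0592] y [-0.0003  0.0073]
   front 3389 y= [0.0048 0.008  0.0035]
```

View pics/scene3.png

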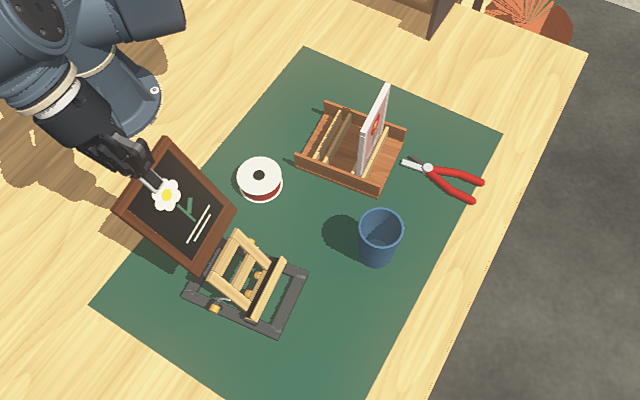

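The sign hovers square above the easel with its painted face out. Its foot is about 0.153 m past the TCP, lateral offset is 2 mm or less, and tilt error is under 0.01 rad. I'll go down the slope to just above the lip.

```bash
python3 -m pendant '[{"dp":[0,-0.007,-0.001],"turn":[0,0,0],"fingers":1},{"dp":[0.02,-0.007,-0.001],"turn":[0,0,0],"fingers":1},{"dp":[0.045,-0.007,-0.001],"turn":[0,0,0],"fingers":1},{"dp":[0.07,-0.007,-0.001],"turn":[0,0,0],"fingers":1},{"dp":[0.095,-0.007,-0.001],"turn":[0,0,0],"fingers":1},{"dp":[0.115,-0.007,-0.001],"turn":[0,0,0],"fingers":1},{"dp":[0.13,-0.007,-0.001],"turn":[0,0,0],"fingers":1},{"dp":[0.13,-0.007,-0.001],"turn":[0,0,0],"fingers":1}]';python3 m.py 4; python3 - <<'E'
import cv2
p=cv2.imread('pics/scene4.png');cv2.imwrite('pics/c4.png',cv2.resize(p[150:350,110:330],None,fx=2.7,fy=2.7,interpolation=2))
E
```

```text
time: 6.72
position: [0.5156, -0.2105, 0.2265]
ee_rot: [0.573, 0.416, -0.334, 0.623]
contact_force: [-0.9, 0.4, -4.5]
finger_gap: 0.0112
F [-0.9  0.4 -4.5] T [-0.08  0.74  0.01] gap 0.011245631591907517
TCP in backrest mm [ 13.8   2.2 215.1] tool rot err deg [ 0.05 -0.1  -0.05]
up in tool [-1.     0.001 -0.002] n in tool [0.001 1.    0.001] y in tool [ 0.002  0.001 -1.   ]
scene 3620 x [0.0116 0.1416] z [-0.0636  0.0646] y [0.0011 0.0071]
   front 3575 y= [0.0038 0.0043 0.001 ]
top 1606 x [0.0118 0.1421] z [-0.0668  0.0608] y [-0.001  0.007]
   front 1565 y= [ 0.0044  0.0085 -0.0016]
```

View pics/c4.png

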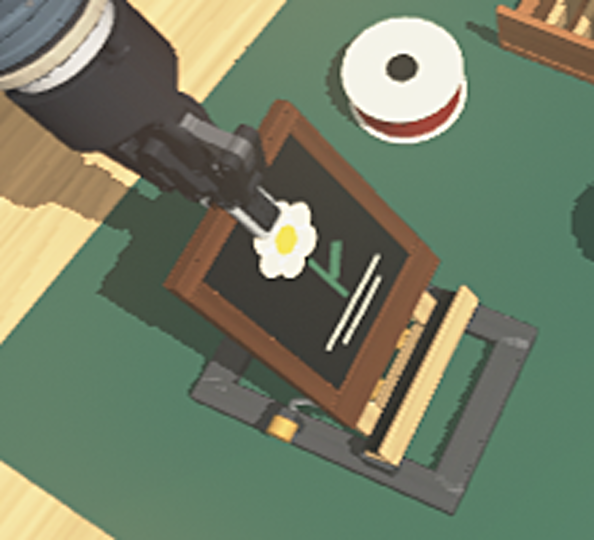

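The foot is just above the lip, behind it and parallel to it. I'll correct 3 mm towards the backrest and 2 mm sideways, then lower it.

```bash
python3 -m pendant '[{"dp":[0,-0.002,0.002],"turn":[0,0,0],"fingers":1},{"dp":[0.007,-0.003,0.002],"turn":[0,0,0],"fingers":1},{"dp":[0.014,-0.003,0.002],"turn":[0,0,0],"fingers":1},{"dp":[0.018,-0.003,0.002],"turn":[0,0,0],"fingers":1},{"dp":[0.022,-0.003,0.002],"turn":[0,0,0],"fingers":1},{"dp":[0.022,-0.003,0.002],"turn":[0,0,0],"fingers":1}]';python3 m.py 5;python3 -m pendant '[{"dp":[0.001,0,0],"turn":[0,0,0],"fingers":1},{"dp":[0.002,0,0],"turn":[0,0,0],"fingers":1},{"dp":[0.003,0,0],"turn":[0,0,0],"fingers":1},{"dp":[0.004,0,0],"turn":[0,0,0],"fingers":1}]'
```

```text
time: 7.58
position: [0.5229, -0.2122, 0.2058]
ee_rot: [0.573, 0.415, -0.334, 0.623]
contact_force: [0.3, -0.1, -4.4]
finger_gap: 0.0114
F [ 0.3 -0.1 -4.4] T [-0.09  0.7  -0.02] gap 0.011391594298026924
TCP in backrest mm [ 11.1  -0.5 193.5] tool rot err deg [ 0.02 -0.05 -0.1 ]
up in tool [-1.     0.002 -0.001] n in tool [0.002 1.    0.   ] y in tool [ 0.001  0.    -1.   ]
scene 2787 x [0.0113 0.1182] z [-0.0637  0.0646] y [0.001  0.0069]
   front 2752 y= [ 0.0043 -0.0045  0.0011]
top 1135 x [0.0114 0.1189] z [-0.0671  0.0603] y [-0.0011  0.0067]
   front 1105 y= [ 0.0045  0.0005 -0.0014]
time: 8.18
position: [0.5246, -0.2121, 0.2025]
ee_rot: [0.573, 0.415, -0.334, 0.623]
contact_force: [-0.2, -0.3, -4.2]
finger_gap: 0.0115
```

```bash
for i in 1 2; do python3 -m pendant '[{"dp":[0.001,0,0],"turn":[0,0,0],"fingers":1},{"dp":[0.002,0,0],"turn":[0,0,0],"fingers":1}]'|grep -v ee_rot; done; for i in 1; do python3 -m pendant '[{"dp":[0.001,0,0],"turn":[0,0,0],"fingers":1},{"dp":[0.002,0,0],"turn":[0,0,0],"fingers":1}]'|grep -v ee_rot; done
```

```text
time: 8.43
position: [0.5255, -0.212, 0.2007]
contact_force: [0.5, 0.6, -4.8]
finger_gap: 0.0112
time: 8.68
position: [0.5264, -0.2119, 0.1989]
contact_force: [-0.8, 0.3, -4.4]
finger_gap: 0.0109
time: 8.93
position: [0.5272, -0.2118, 0.1971]
contact_force: [0.3, -0.1, -4.1]
finger_gap: 0.0114
```

```bash
python3 -m pendant '[{"dp":[0.001,0,0],"turn":[0,0,0],"fingers":1},{"dp":[0.002,0,0],"turn":[0,0,0],"fingers":1}]'|grep -v ee_rot
```

```text
time: 9.18
position: [0.5281, -0.2117, 0.1954]
contact_force: [0.6, 0.4, -3.8]
finger_gap: 0.0108
```

```bash
python3 -m pendant '[{"dp":[0.001,0,0],"turn":[0,0,0],"fingers":1}]'|grep -v ee_rot
```

```text
time: 9.3
position: [0.5285, -0.2116, 0.1944]
contact_force: [-0.4, 0.3, -4.6]
finger_gap: 0.0111
```

```bash
python3 -m pendant '[{"dp":[0.001,0,0],"turn":[0,0,0],"fingers":1},{"dp":[0.0015,0,0],"turn":[0,0,0],"fingers":1}]'|grep -v ee_rot
```

```text
time: 9.55
position: [0.5292, -0.2115, 0.1931]
contact_force: [-0.9, 0.5, -3.9]
finger_gap: 0.011
```

```bash
python3 -m pendant '[{"dp":[0.001,0,0],"turn":[0,0,0],"fingers":1}]'|grep -v ee_rot
```

```text
time: 9.68
position: [0.5296, -0.2115, 0.1922]
contact_force: [0.4, 0.2, -4.2]
finger_gap: 0.0111
```

```bash
python3 -m pendant '[{"dp":[0.001,0,0],"turn":[0,0,0],"fingers":1},{"dp":[0.001,0,0],"turn":[0,0,0],"fingers":1}]'|grep -v ee_rot
```

```text
time: 9.93
position: [0.53, -0.2114, 0.1915]
contact_force: [-2.7, -0.8, -1.6]
finger_gap: 0.0114
```

```bash
python3 -m pendant '[{"dp":[0.001,0,0],"turn":[0,0,0],"fingers":1},{"dp":[0.001,0,0],"turn":[0,0,0],"fingers":1}]'|grep -v ee_rot
```

```text
time: 10.18
position: [0.5305, -0.2114, 0.1909]
contact_force: [-6.1, 1.2, 4.0]
finger_gap: 0.011
```

Contact found: about 10 N up the slope. I'll check the gap to the backrest.

```bash
python3 m.py 6; python3 - <<'E'
from h import *
import sys
o=env.get_obs();Rt=R.from_quat(o['ee_rot']).as_matrix()
for nm in('scene','top'):
    z=np.load('pics/%s6.npz'%nm);p=z['p'].astype(int);q=(z['W']-OB)@B;q=q.reshape(-1,3);c=p.reshape(-1,3)
    # sign front face pts in backrest frame
    s=(abs(q[:,1])<.06)&(q[:,2]>.045)&(q[:,2]<.2)&(q[:,0]>.008)&(q[:,0]<.03)
    t=q[s];co=np.linalg.lstsq(np.c_[np.ones(len(t)),t[:,2],t[:,1]],t[:,0],rcond=None)[0]
    print(nm,len(t),'face x = ',co.round(4),'at foot z.023:',(co[0]+co[1]*.023).round(4),'at .12',(co[0]+co[1]*.12).round(4))
E
```

```text
F [-6.1  1.2  4. ] T [0.2  1.15 0.15] gap 0.010983633473161994
TCP in backrest mm [ 11.6  -0.7 176.7] tool rot err deg [ 0.03 -0.01 -0.15]
up in tool [-1.     0.003 -0.   ] n in tool [0.003 1.    0.001] y in tool [ 0.     0.001 -1.   ]
scene 2305 x [0.0112 0.1021] z [-0.0636  0.0646] y [0.001  0.0068]
   front 2275 y= [ 0.0043 -0.0063  0.0005]
top 869 x [0.0109 0.1021] z [-0.0673  0.0603] y [-0.0021  0.0064]
   front 840 y= [ 0.0044 -0.0035 -0.0028]
scene 4137 face x =  [ 0.0148  0.0075 -0.0013] at foot z.023: 0.015 at .12 0.0157
top 1523 face x =  [ 0.0153  0.009  -0.005 ] at foot z.023: 0.0155 at .12 0.0164
```

```bash
python3 -m pendant '[{"dp":[-0.001,0,0],"turn":[0,0,0],"fingers":1},{"dp":[-0.001,-0.001,0],"turn":[0,0,0],"fingers":1},{"dp":[-0.001,-0.002,0],"turn":[0,0,0],"fingers":1},{"dp":[-0.001,-0.002,0],"turn":[0,0,0],"fingers":1}]'|grep -v ee_rot
```

```text
time: 10.78
position: [0.5285, -0.2118, 0.1907]
contact_force: [0.9, -0.9, 0.9]
finger_gap: 0.011
```

```bash
python3 -m pendant '[{"dp":[0,-0.001,0],"turn":[0,0,0],"fingers":1},{"dp":[0,-0.001,0],"turn":[0,0,0],"fingers":1}]'|grep -v ee_rot
```

```text
time: 11.02
position: [0.5274, -0.2119, 0.1902]
contact_force: [-0.1, -0.2, 1.0]
finger_gap: 0.0104
```

```bash
python3 -m pendant '[{"dp":[0,-0.001,0],"turn":[0,0,0],"fingers":1},{"dp":[0,-0.001,0],"turn":[0,0,0],"fingers":1}]'|grep -v ee_rot; python3 m.py 7;  python3 - <<'E'
from h import *
for nm in('scene','top'):
    z=np.load('pics/%s7.npz'%nm);q=((z['W']-OB)@B).reshape(-1,3)
    s=(abs(q[:,1])<.06)&(q[:,2]>.045)&(q[:,2]<.2)&(q[:,0]>.006)&(q[:,0]<.03)
    t=q[s];co=np.linalg.lstsq(np.c_[np.ones(len(t)),t[:,2],t[:,1]],t[:,0],rcond=None)[0]
    print(nm,len(t),'face x = ',co.round(4),'at foot',(co[0]+co[1]*.023).round(4),'at .12',(co[0]+co[1]*.12).round(4))
E
```

```text
time: 11.28
position: [0.5264, -0.212, 0.1896]
contact_force: [-0.4, -0.6, 1.2]
finger_gap: 0.011
F [-0.4 -0.6  1.2] T [-0.18 -0.01 -0.07] gap 0.011016608835726525
TCP in backrest mm [  7.3  -0.7 177.3] tool rot err deg [ 0.02 -0.01 -0.12]
up in tool [-1.     0.002 -0.   ] n in tool [0.002 1.    0.   ] y in tool [ 0.  0. -1.]
scene 2299 x [0.0109 0.1011] z [-0.0638  0.0645] y [0.0014 0.0073]
   front 2275 y= [ 0.0044 -0.0001  0.0009]
top 907 x [0.0108 0.1014] z [-0.0673  0.0599] y [-0.0013  0.0069]
   front 880 y= [ 0.0047  0.0015 -0.0006]
scene 4195 face x =  [ 0.0114  0.0049 -0.002 ] at foot 0.0115 at .12 0.012
top 1591 face x =  [ 0.0119  0.0063 -0.0057] at foot 0.012 at .12 0.0127
```

```bash
python3 -m pendant '[{"dp":[0,-0.0007,0],"turn":[0,0,0],"fingers":1},{"dp":[0,-0.0007,0],"turn":[0,0,0],"fingers":1}]'|grep -v ee_rot
```

```text
time: 11.62
position: [0.5258, -0.212, 0.1893]
contact_force: [-0.0, -0.3, 1.3]
finger_gap: 0.011
```

The sign rests on the ledge at about 5 N and lies flat on the backrest. Releasing.

```bash
python3 -m pendant '[{"dp":[0,0,0],"turn":[0,0,0],"fingers":0.8},{"dp":[0,0,0],"turn":[0,0,0],"fingers":0.7},{"dp":[0,0,0],"turn":[0,0,0],"fingers":0.5},{"dp":[0,0,0],"turn":[0,0,0],"fingers":0.4},{"dp":[0,0,0],"turn":[0,0,0],"fingers":0.4},{"dp":[0,0,0],"turn":[0,0,0],"fingers":0.4}]'; python3 - <<'E'
from h import *
p,W,d=snap('scene');cv2.imwrite('pics/c8.png',cv2.resize(p[150:350,110:330,::-1],None,fx=2.7,fy=2.7,interpolation=2))
E
```

```text
time: 12.38
position: [0.5258, -0.212, 0.1893]
ee_rot: [0.573, 0.415, -0.334, 0.623]
contact_force: [0.8, 0.4, 0.3]
finger_gap: 0.0514
```

View pics/c8.png

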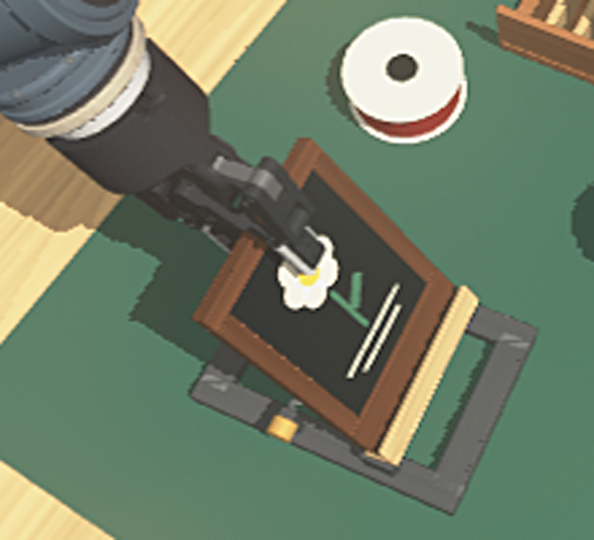

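The sign stands on its own behind the lip with the fingers clear of it. I'll withdraw along the slope.

```bash
python3 -m pendant '[{"dp":[-0.015,0,0],"turn":[0,0,0],"fingers":0.4},{"dp":[-0.03,0,0],"turn":[0,0,0],"fingers":0.4},{"dp":[-0.055,0,0],"turn":[0,0,0],"fingers":0.4},{"dp":[-0.08,0,0],"turn":[0,0,0],"fingers":0.4},{"dp":[-0.11,0,0],"turn":[0,0,0],"fingers":0.4},{"dp":[-0.14,0,0],"turn":[0,0,0],"fingers":0.4},{"dp":[-0.14,0,0],"turn":[0,0,0],"fingers":0.4},{"dp":[-0.14,0,0],"turn":[0,0,0],"fingers":0.4}]'; python3 - <<'E'
from h import *
for nm in('scene','top'):
    p,W,d=snap(nm,nm+'9.png');q=((W-OB)@B).reshape(-1,3);c=p.reshape(-1,3).astype(int)
    s=(abs(q[:,1])<.09)&(q[:,2]>.045)&(q[:,2]<.22)&(q[:,0]>.004)&(q[:,0]<.03)
    t=q[s];co=np.linalg.lstsq(np.c_[np.ones(len(t)),t[:,2],t[:,1]],t[:,0],rcond=None)[0]
    print(nm,len(t),'face x',co.round(4),'at foot',(co[0]+co[1]*.023).round(4),'at .12',(co[0]+co[1]*.12).round(4),'y',np.percentile(t[:,1],[1,99]).round(4),'top z',np.percentile(t[:,2],99.5).round(4))
    top=t[(t[:,2]>.2)];print(' top edge slope', np.polyfit(*[np.array(v) for v in zip(*[(y,t[(abs(t[:,1]-y)<.003),2].max()) for y in np.linspace(-.05,.05,11)])],1).round(4))
E
```

```text
time: 13.42
position: [0.465, -0.2201, 0.315]
ee_rot: [0.573, 0.415, -0.334, 0.623]
contact_force: [0.6, 0.9, -0.2]
finger_gap: 0.0513
scene 5416 face x [ 0.0117 -0.0085  0.0006] at foot 0.0115 at .12 0.0107 y [-0.0649  0.0632] top z 0.2138
 top edge slope [-0.004   0.2139]
top 2973 face x [ 0.0128 -0.0145 -0.003 ] at foot 0.0125 at .12 0.0111 y [-0.0612  0.0667] top z 0.2132
 top edge slope [0.0011 0.2135]
```

View pics/scene9.png

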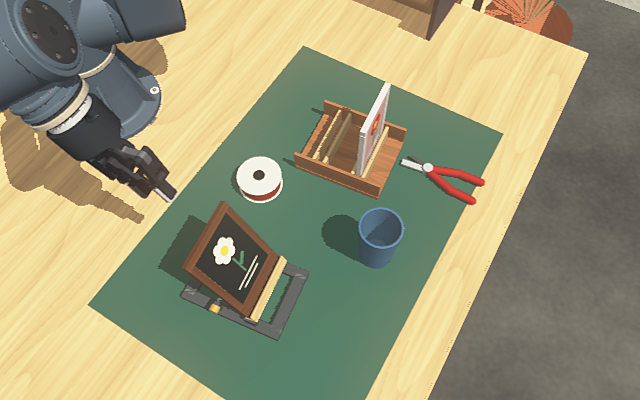

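The sign sits on the easel at scene (235,260), centred and flat, with the gripper clear at (150,180). Everything else is where it started. Handing in.

```bash
python3 -c "
from station import env
print(env.sign_off())"
```

```text
the job is handed in; nothing more can be done
None
```

The slate sign is on display on the easel and the job is handed in at about 13.5 s of the 48 s. No verdict was reported.

I gripped the sign by its top edge, lifted it out of the near slot, sloped it like the backrest (about 0.45 rad) and lowered it in 1–2 mm steps. It touched the ledge at about 23–25 mm up the slope, with a peak reaction of about 10 N. I eased off to about 5 N, moved it back against the backrest, let go and withdrew.

The last checks, from both cameras after release:

| Check | Measured | Allowed |
|---|---|---|
| Painted face off the backrest | 11–12 mm | 7–17 mm |
| Tilt from the backrest | 0.009–0.015 rad | 0.06 rad |
| Squareness | within about 0.004 rad | 0.08 rad |
| Off centre | within 3 mm | 20 mm |

- **Other objects:** I compared the pictures by eye and saw no movement of the easel, the other sign, the vase, the reel or the secateurs. I did not measure their displacement.
- **Disagreements:** the two cameras differ by about 3.5 mm on the centring and 1 mm on the face distance, close to the 2 mm calibration. No check failed.

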